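# Tub of nuts through the spring gate

### The arm

A 7-joint arm with a two-finger parallel gripper is mounted at the origin on the work surface; the furniture and walls round the work are solid. World frame = base frame: x ahead of the robot, y to its left, z up, the work surface at z = 0. Lengths are in m, angles in degrees, forces in N, time in s.
With the tool pointing down it reaches from about 0.425 to 0.95 m from the base axis. Payload 4.7 kg.
Tool frame: the origin (TCP) lies between the finger pads; the fingertips stand 8 mm ahead of it and the grasp point (between the pads) lies 11 mm behind it; z points along the fingers, y is the line along which they close (so a half turn about z gives the same grasp; the last joint's range is limited). The gripper opens to 85 mm and grips with 20 to 120 N. Pads are 22 mm wide; open, the fingers measure 114 mm over their backs; the gripper's body (76 mm by 85 mm) begins 54 mm behind the grasp point. The pads swing forward as they close: fully open they stand 13 mm farther back than shut.
Start: joints at [65.38, 26.849, -2.785, 87.806, 1.381, 65.374, -4.715], TCP at [0.263, -0.622, 0.239] pointing down, gripper open.
Joint ranges: [-148.3, 148.3], [-19.14, 114.17], [-79.39, 73.82], [5.75, 140.21], [-59.74, 239.74], [12.07, 113.84], [-152.46, 152.46]. Speed limits (degrees/s): [147.25, 147.25, 180, 180, 180, 180, 180].

### API

Orientations are given as a 3x3 rotation matrix whose columns are the frame's x, y, z axes.
In Python, from bench import env gives the robot as it stands. The module is installed in compiled form; this text tells all that it offers.
- The arm moves only by the tool arm_command, never from a script. Its argument "rows" is a list of rows, each a list of 6 numbers: the shift along the tool's x, y, z in units of 0.04 m (1.0 is 0.04 m), then the turn, a rotation vector about the tool's x, y, z in units of 4 degrees (1.0 is 4 degrees). A call has exactly 8 rows; each row shifts and turns the commanded pose from where the row before left it, along the tool's axes as they then stand; what a row does not reach is not made up. A row lasts 1/8 s, in which the tool goes at most 62.5 mm and 10.7 degrees, less where a joint would pass 70% of its speed; a pose out of reach is approached as far as the arm can. A call with a number of a shift or a turn outside -1 to 1 is refused whole. A call with a gripper value outside its range is refused whole. "jaw" is the closure, from 0 (fully open) to 1 (shut), set as the call begins (left out, the last holds). The fingers move at their own pace and stop on an object; the grip force is fixed at half the most. Time passes only in rows, so rows that do not move let the fingers close, or fill a call up. It gives the time, the measured TCP pose, the force, the opening and the grip force at its end, in the units of the state.
- env.get_state(): the state, without advancing time (a new reading comes with each control period).
- env.camera(name): name is "scene" or "top"; returns the picture (480x640x3 uint8, red, green, blue); there is no depth.
- env.camera_model(name): a dict with "fovy" (degrees; the focal length in pixels is half the picture's height over the tangent of half this angle, whatever the lens; pixels are square), "cx", "cy" (the principal point, pixels), "k1" (the pictures are not rectified: a ray, as slopes to the right and down, at radius r is drawn at 1 + k1 r^2 times it, then the intrinsics apply), "xyz" and "rotation" of the camera in the world. Camera axes: x right, y down, z forward; pixel columns grow to the right and rows downward; lengths in m; the calibration is good to about 2 mm. A picture is of the moment at which its call begins. camera_model takes no time and is no camera call.
- env.job_done(): hands the job in; it is judged then, once.
Trained networks look in the newest picture that a camera, given by its name, has taken for a name from the list of things; names that differ only in an ending like _2 or _b are one class to them, and where a whole thing is asked for, a point or a joint stands for the part that bears it (a point fixed in the world has none). Each returns a list of dicts, best first, with "conf" (0 to 1); they miss things now and then, are a little off and sometimes report something else, mostly with a low value. They report only what shows in the picture. A call takes as long as a camera call.
- env.trace(camera, label): "region" (480x640 bool, what is visible of it).
- env.place_of(camera, label): "xyz" ([x, y, z] in m, in the coordinates of the camera as it stood for that picture, good to about 4 mm: a listed point, or the origin of a listed thing).
The state is a dict: "time_s": time; "q": joint angles; "joint_vel": joint speeds; "joint_torque": joint torques, N m; "ee_pos": TCP position; "orientation": TCP orientation; "contact_force": force on the tool from outside, world axes, zero at the start; "torque": the same for the moment, N m; "finger_gap": finger opening in m; "finger_force": force on a finger pad.
Only numpy, scipy, OpenCV 4.12 (cv2) and the standard library are available. Lean on these libraries where they do the work, as an engineer would, in place of code of your own. Each camera call takes 0.05 s, during which the arm holds its last target. There are 200 camera calls.

### The job

Put the lidded tub of nuts away in the aluminium tub bay: draw the bolt of its gate back, slide the tub along the worktop, without lifting or tipping it, in through the spring gate until the gate has swung shut behind it, then push the bolt fully home again. Leave the things standing around where they are.

Things in the scene. Friction and masses are not known exactly. Their poses are not given: they have to be found in the camera images.
- nut_tub: Clear plastic tub of nuts, lid fixed on, 126 (own x) x 182 (own y) x 69 mm high, 0.25 to 0.5 kg; too wide to grasp, so push it. Origin: centre of its underside. Walls taper inward going down; the widest part is the lid rim, 65 to 69 mm up. It stands before the bay, to the robot's right, nearer to the robot than the bay's lane, its own +y within about 0.5 rad of the bay's +y.
- bay: Fixed aluminium bay, open above, no floor. Origin: on the worktop, middle of the gate opening; own +y leads in along the lane (roughly the robot's left). In its frame (mm): side walls 72 high, inner faces x = -66 and +86. With the gate open the lane is x = -66 to +73. Flared guide plates before it narrow from 219 wide at y = -62 to 139 at y = -4. Fingers can follow the tub in from above.
- gate (a joint): Spring gate: one aluminium leaf, 140 long, 5 thick, from 7 to 89 mm above the worktop, swinging only inward (bay +y). 0 = shut across the opening, 1.57 rad = open along the lane (limit 1.62). A spring drives it shut (about 1 N at the free edge shut, 2 N open). It can shut behind the tub only once the tub's rear end is past y = 142 mm of the bay's frame and the fingers are out of its way.
- gate_edge (a point): Middle of the free edge of the gate leaf, 140 mm from the hinge, 48 mm above the worktop.
- bolt (a joint): Slide bolt at the gate's free end. 0 = home: its tongue blocks the leaf from behind; 0.035 m = fully drawn, towards the bay's -x (roughly towards the robot). The leaf is free from 0.022 on. It stays where left; moving it takes 1.5 to 3 N. Shot with the gate open, it keeps the gate from shutting. Its block, 72 mm high with rails to 84, spans x = -152 to -70, y = -4 to 28 mm of the bay's frame.
- bolt_knob (a point): Centre of the bolt's upright black knob, 18 mm diameter, 96 to 128 mm above the worktop, at x = -88 mm (bolt home; -123 drawn), y = 12 mm of the bay's frame; moves with the bolt. The rod below is 10 mm wide, its top at 86 mm. It can be pinched from above or pushed along the bay's x.
- date_stamp: Bystander: wooden hand stamp, 31 x 52 x 81 mm; origin at the centre of its underside.
- tape_roll: Bystander: roll of brown packing tape, 96 mm diameter, 48 mm high; origin at the centre of its underside.
- gate_hinge (a point): The gate's upright hinge axis, 48 mm above the worktop, at x = +76, y = 0 mm of the bay's frame; the post is 12 mm in diameter, 92 high.
- bay_stop (a point): Inner face of the end wall, at x = +4 mm in the bay's frame, 36 mm above the worktop, at y = 350 mm. The tub need not touch it.

How it is judged (in metres and radians):
On the way, in this order (a step that is already met when the one before it is completed fails the run):
1. the bolt is drawn back, clear of the gate (value of joint bolt above 0.024 m), for 0.2 s.
2. the tub is inside the bay and the gate has swung shut behind it, the bolt still drawn back (y of nut_tub in the frame of bay above 0.18 m and value of joint gate below 0.06 rad and value of joint bolt above 0.02 m), for 0.2 s.
At the end, for the whole second after the job is handed in: The tub stands flat and at rest on the worktop inside the bay, between its side walls and wholly behind the gate; the gate is shut (within 0.06 rad) and the bolt is home (within 6 mm) (y of nut_tub in the frame of bay between 0.18 and 0.275 m and x of nut_tub in the frame of bay between -0.03 and 0.04 m and height (world z) of nut_tub below 0.008 m and angle between nut_tub's own z axis and vertical below 0.08 rad and linear speed of nut_tub below 0.02 m/s and value of joint gate below 0.06 rad and value of joint bolt below 0.006 m); the robot touches nothing.
It fails at once if the tub is lifted more than 20 mm or tipped more than 0.3 rad (height (world z) of nut_tub above 0.02 m or angle between nut_tub's own z axis and vertical above 0.3 rad).
It fails at once if a bystander is moved more than 40 mm (distance of any of date_stamp, tape_roll from where it was at the start of the episode above 0.04 m).
It also fails if it takes over 64 s, if anything falls off the work surface, if the arm or the gripper's body presses on something with over 40 N, if the wrist force passes 120 N, or if a joint passes its speed limit or range.

## Working session

There is one attempt and no reset: what is moved stays moved. The work goes in short steps, Python scripts to look and compute and a tool call to move; the robot and the scene stay as the last step left them, time stands still between calls to the robot, and variables do not carry over. Pictures are saved under pics/ and viewed, at most 10 in all, crops included, and the job is handed in when it is done.

Besides the shell and the picture viewer there is one more tool, called after "Emit:" as name(argument=value, ...) on one line, values as JSON. arm_command: Moves the arm, as the interface text tells. Its arguments: {"type":"object","properties":{"rows":{"type":"array"},"jaw":{"type":"number"}},"required":["rows"]}

```bash
mkdir -p pics; cat > h.py <<'E'
from bench import env
import numpy as np, cv2
def world(cam,p):
    m=env.camera_model(cam); return np.array(m['xyz'])+np.array(m['rotation'])@np.array(p)
def find(cam,l):
    r=env.place_of(cam,l)
    return [(round(d['conf'],2),world(cam,d['xyz']).round(4).tolist()) for d in r[:2]]
def pix(cam,p):
    m=env.camera_model(cam); c=np.array(m['rotation']).T@(np.array(p)-np.array(m['xyz']))
    s=c[:2]/c[2]; s=s*(1+m['k1']*(s@s)); f=240/np.tan(np.radians(m['fovy']/2))
    return s*f+[m['cx'],m['cy']]
def ray(cam,uv,z):
    m=env.camera_model(cam); f=240/np.tan(np.radians(m['fovy']/2))
    d=(np.array(uv,float)-[m['cx'],m['cy']])/f; s=d.copy()
    for _ in range(20): s=d/(1+m['k1']*(s@s))
    v=np.array(m['rotation'])@np.array([*s,1]); o=np.array(m['xyz'])
    return o+v*(z-o[2])/v[2]
def shot(cam,name):
    im=env.camera(cam); cv2.imwrite(f'pics/{name}.png',im[:,:,::-1]); return im
E
python3 - <<'E'
from h import *
for c in('top','scene'):
    shot(c,c+'0'); print(c,env.camera_model(c)['xyz'])
    for l in ['nut_tub','bay','gate_edge','bolt_knob','gate_hinge','bay_stop','date_stamp','tape_roll']:
        print(l,find(c,l))
s=env.get_state();print(s)
E
```

```text
top [ 0.40117603 -0.0226154   1.64652959]
nut_tub [(0.6, [0.4715, -0.2493, -0.0003])]
bay [(0.71, [0.5787, 0.0891, -0.0018])]
gate_edge []
bolt_knob [(0.72, [0.4925, 0.0956, 0.1106]), (0.19, [0.5774, 0.0928, 0.0009])]
gate_hinge [(0.58, [0.6536, 0.0922, 0.0459])]
bay_stop [(0.54, [0.5749, 0.0914, -0.0023])]
date_stamp [(0.81, [0.4375, -0.4018, 0.0003])]
tape_roll [(0.77, [0.5804, -0.4612, 0.0008])]
scene [-0.32993157  0.55926738  0.56612243]
nut_tub [(0.86, [0.4728, -0.2514, -0.0013]), (0.5, [0.4857, 0.0893, 0.1134])]
bay [(0.79, [0.5777, 0.0872, -0.0002])]
gate_edge [(0.87, [0.5106, 0.084, 0.0531])]
bolt_knob [(0.5, [0.4883, 0.0892, 0.1145]), (0.5, [0.511, 0.0818, 0.0521])]
gate_hinge [(0.69, [0.6442, 0.0942, 0.051])]
bay_stop [(0.74, [0.5491, 0.435, 0.0364])]
date_stamp []
tape_roll [(0.97, [0.5819, -0.4621, -0.0019])]
{'time_s': 0.9, 'q': array([65.38117042, 26.84776727, -2.7838111 , 87.80569485,  1.38075675,
       65.37510539, -4.71554987]), 'joint_vel': array([-0.03322105,  0.06806265,  0.00358877,  0.0622187 , -0.05527934,
       -0.09593517,  0.01649916]), 'joint_torque': array([ 7.33362504e-04, -5.10152149e+01, -4.61160333e-02, -2.38010913e+01,
        1.09211213e-02,  9.17567922e-04, -8.02979827e-06]), 'ee_pos': array([ 0.26338234, -0.62150971,  0.23934764]), 'orientation': array([[ 9.20758809e-01,  3.90132301e-01,  6.56258257e-05],
       [ 3.90132305e-01, -9.20758807e-01, -6.41640363e-05],
       [ 3.53930938e-05,  8.46823562e-05, -9.99999996e-01]]), 'contact_force': array([-0.15491618, -0.39589938,  0.34071338]), 'torque': array([ 0.03066466,  0.02416719, -0.0537661 ]), 'finger_force': 0.0, 'finger_gap': 0.08543786146655852}
```

View pics/top0.png

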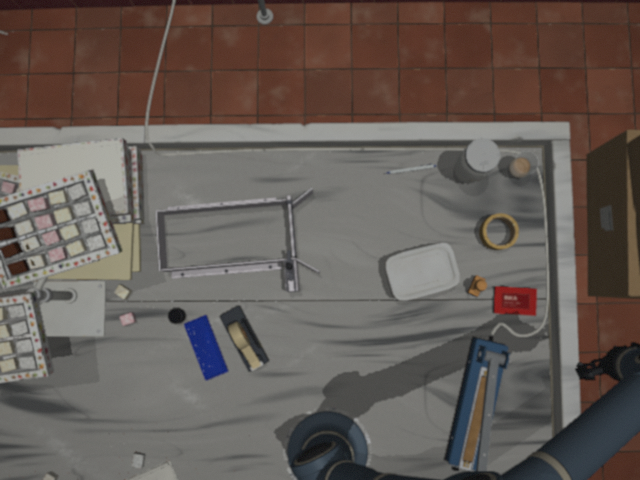

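View pics/scene0.png

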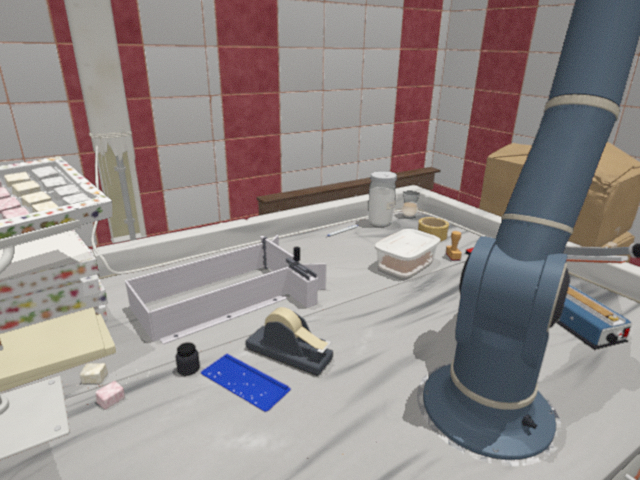

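The top view shows the bay with its gate at about (292,240) and its lane running left. The tub is at (423,272), the stamp at (478,285) and the tape at (499,231). The scene view shows the black knob at (297,253) and the leaf shut. The detections agree with both pictures. Next I fit the bay pose and the tub's yaw.

```bash
cat >> h.py <<'E'
import json,os
if os.path.exists('bay.json'):
    B=json.load(open('bay.json')); th=B['th']; O=np.array(B['o']); R2=np.array([[np.cos(th),-np.sin(th)],[np.sin(th),np.cos(th)]])
    def b2w(p): return O+R2@np.array(p)/1000
    def w2b(p): return (R2.T@(np.array(p)[:2]-O)*1000).round(1)
def tubyaw(cam='top'):
    r=env.trace(cam,'nut_tub')[0]; g=r['region'].astype(np.uint8)
    c=max(cv2.findContours(g,cv2.RETR_EXTERNAL,cv2.CHAIN_APPROX_NONE)[0],key=cv2.contourArea)
    w=np.array([ray(cam,p[0],0.067)[:2] for p in c],np.float32)*1000
    (cx,cy),(a,b),ang=cv2.minAreaRect(w); 
    L=ang if a>b else ang+90          # direction of long axis
    y=(L-90+90)%180-90                # yaw of own frame
    return r['conf'],(round(cx),round(cy)),(round(a),round(b)),round(y,1)
def togo(p,yaw):
    "p world tip-frame TCP target, yaw deg of tool x: shift in tool axes (units of 40mm) now, turn about z units"
    s=env.get_state(); R=s['orientation']; d=R.T@(np.array(p)-s['ee_pos'])
    y0=np.degrees(np.arctan2(R[1,0],R[0,0])); dy=(yaw-y0+180)%360-180
    return (d/0.04).round(2), round(-dy/4,2), s['ee_pos'].round(4), round(y0,1)
E
python3 - <<'E'
from h import *
from scipy.optimize import least_squares
b=np.array([[-88,12],[-88,12],[76,0],[76,0],[4,350],[-64,0],[0,0],[0,0]])/1000
w=np.array([[.4925,.0956],[.4883,.0892],[.6536,.0922],[.6442,.0942],[.5491,.435],[.5106,.084],[.5787,.0891],[.5777,.0872]])
f=lambda v:(v[:2]+b@np.array([[np.cos(v[2]),np.sin(v[2])],[-np.sin(v[2]),np.cos(v[2])]])-w).ravel()
s=least_squares(f,[.578,.088,.09],loss='soft_l1',f_scale=.004)
json.dump(dict(th=s.x[2],o=s.x[:2].tolist()),open('bay.json','w'))
print(s.x,np.degrees(s.x[2]),(f(s.x)*1000).round(1))
from importlib import reload
import h; reload(h); from h import *
print(tubyaw(),w2b((.472,-.2503)))
# check: outline of bay walls in top picture
im=cv2.imread('pics/top0.png')
for q in [((-66,40),(-66,350),72),((86,0),(86,350),72),((-66,350),(86,350),72),((-64,0),(76,0),89),((-152,-4),(-70,-4),72)]:
    a,c=[pix('top',[*b2w(k),q[2]/1000]) for k in q[:2]]
    cv2.line(im,tuple(int(v) for v in a),tuple(int(v) for v in c),(0,255,0),1)
k=pix('top',[*b2w((-88,12)),.128]);cv2.circle(im,(int(k[0]),int(k[1])),2,(0,0,255),-1)
cv2.imwrite('pics/chk.png',cv2.resize(im[160:320,140:490],None,fx=2.28,fy=2.28,interpolation=cv2.INTER_CUBIC))
p=b2w((-240,-325)); print(p, togo([*p,.2],np.degrees(th)))
E
```

```text
[0.57686933 0.08759534 0.08843988] 5.067231790078711 [-4.3 -3.8 -0.1  2.6 -1.   2.1  8.4  0.1  0.8  1.6  2.5 -2.1 -1.8 -1.5
 -0.8  0.4]
(0.84, (475, -248), (128, 184), 15.9) [-134.3 -327.3]
[ 0.36651282 -0.25733239] (array([ 5.93, -7.38,  0.98]), np.float64(4.47), array([ 0.2634, -0.6215,  0.2393]), np.float64(23.0))
```

View pics/chk.png

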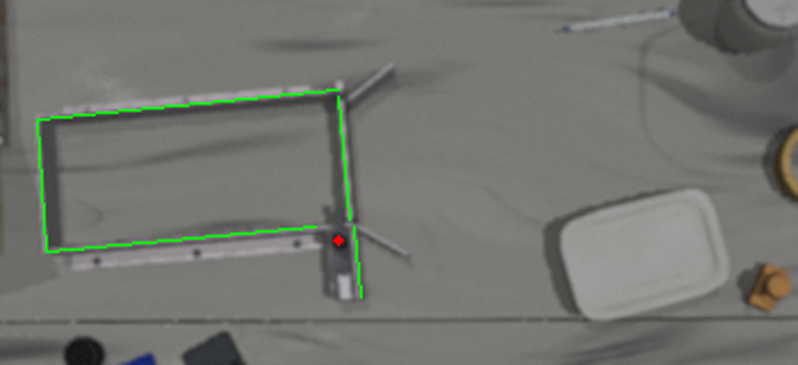

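The projected bay outline lies on the walls and the red dot is on the knob. The tub is yawed 15.9° against the bay's 5.1°. First I'll push the tub sideways into line with the lane, starting at its robot-side face.

Emit:
arm_command(rows=[[0.73,-0.92,0,0,0,0],[0.73,-0.92,0,0,0,0],[0.73,-0.92,0,0,0,0],[0.73,-0.92,0,0,0,0],[0.73,-0.92,0,0,0,0],[0.73,-0.92,0,0,0,0],[0.73,-0.92,0,0,0,0],[0.7,-0.92,0,0,0,0]], jaw=0)

```text
time_s: 1.95
ee_pos: [0.363, -0.2583, 0.2397]
orientation: [[0.921, 0.39, 0.001], [0.39, -0.921, -0.001], [0.001, 0.001, -1.0]]
contact_force: [0.9, -0.6, -0.2]
finger_gap: 0.0856
finger_force: 0.0
```

Emit:
arm_command(rows=[[0,0,0.55,0,0,0.75],[0,0,0.55,0,0,0.75],[0,0,0.55,0,0,0.75],[0,0,0.55,0,0,0.75],[0,0,0.55,0,0,0.75],[0,0,0.55,0,0,0.72],[0,0,0.55,0,0,0],[0,0,0,0,0,0]])

```text
time_s: 2.95
ee_pos: [0.3617, -0.2592, 0.0844]
orientation: [[0.996, 0.089, -0.003], [0.089, -0.996, 0.002], [-0.002, -0.002, -1.0]]
contact_force: [0.6, 0.5, 0.8]
finger_gap: 0.0856
finger_force: 0.0
```

```bash
python3 - <<'E'
from h import *
p=b2w((-245,-325)); print(togo([*p,.045],np.degrees(th)), w2b(env.get_state()['ee_pos']),find('top','nut_tub'),tubyaw())
E
```

```text
(array([ 0.  , -0.03,  0.98]), np.float64(0.01), array([ 0.3617, -0.2592,  0.0844]), np.float64(5.1)) [-245.  -326.4] [(0.6, [0.4715, -0.2493, -0.0003])] (0.84, (475, -248), (128, 184), 15.9)
```

Emit:
arm_command(rows=[[0,0,0.33,0,0,0],[0,0,0.33,0,0,0],[0,0,0.32,0,0,0],[0.2,0,0,0,0,0],[0.2,0,0,0,0,0],[0.2,0,0,0,0,0],[0.2,0,0,0,0,0],[0.2,0,0,0,0,0]])

```text
time_s: 4.05
ee_pos: [0.4014, -0.2557, 0.046]
orientation: [[0.996, 0.089, -0.003], [0.089, -0.996, 0.001], [-0.003, -0.001, -1.0]]
contact_force: [-3.8, 1.3, 3.6]
finger_gap: 0.0853
finger_force: 2.0
```

Emit:
arm_command(rows=[[0.2,0,0,0,0,0],[0.2,0,0,0,0,0],[0.2,0,0,0,0,0],[0.2,0,0,0,0,0],[0.2,0,0,0,0,0],[0.2,0,0,0,0,0],[0.2,0,0,0,0,0],[0.2,0,0,0,0,0]])

```text
time_s: 5.05
ee_pos: [0.4667, -0.2506, 0.0461]
orientation: [[0.996, 0.088, 0.0], [0.088, -0.996, -0.0], [0.0, 0.0, -1.0]]
contact_force: [-2.4, -0.1, 1.1]
finger_gap: 0.0853
finger_force: 1.4
```

Emit:
arm_command(rows=[[0.2,0,0,0,0,0],[0.2,0,0,0,0,0],[0.2,0,0,0,0,0],[0.2,0,0,0,0,0],[0.2,0,0,0,0,0],[0.2,0,0,0,0,0],[0,0,0,0,0,0],[0,0,0,0,0,0]])

```text
time_s: 6.05
ee_pos: [0.5148, -0.2462, 0.0463]
orientation: [[0.996, 0.089, 0.002], [0.089, -0.996, -0.0], [0.002, 0.0, -1.0]]
contact_force: [0.1, 0.1, -0.2]
finger_gap: 0.0856
finger_force: 0.0
```

```bash
python3 - <<'E'
from h import *
for c in('top','scene'):
    shot(c,c+'1'); f=find(c,'nut_tub');print(f,[w2b(x[1]) for x in f])
print(tubyaw(),w2b(env.get_state()['ee_pos']))
E
```

```text
[(0.71, [0.5915, -0.248, -0.0036])] [array([ -15.1, -335.6])]
[(0.66, [0.5879, -0.2509, -0.0021])] [array([ -18.9, -338.1])]
(0.95, (596, -248), (114, 183), 7.8) [ -92.1 -327.1]
```

View pics/top1.png

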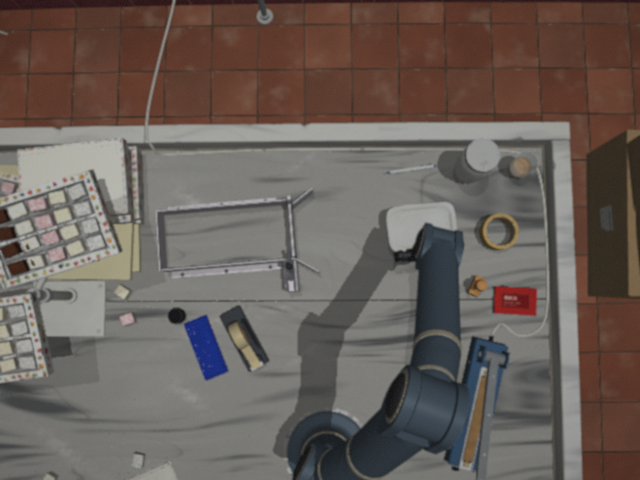

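The fingers are on the tub's robot-side face at (405,255). The tub is at about (-16,-337) mm in the bay frame and nearly aligned, with the bystanders untouched. I'll push it about 19 mm more, then back off and raise.

Emit:
arm_command(rows=[[0.12,0,0,0,0,0],[0.12,0,0,0,0,0],[0.12,0,0,0,0,0],[0.12,0,0,0,0,0],[0,0,0,0,0,0],[-0.4,0,0,0,0,0],[-0.4,0,-0.9,0,0,0],[0,0,-0.9,0,0,0]])

```text
time_s: 7.3
ee_pos: [0.4989, -0.2476, 0.1184]
orientation: [[0.996, 0.087, -0.002], [0.087, -0.996, 0.0], [-0.002, -0.001, -1.0]]
contact_force: [1.0, -0.8, -0.2]
finger_gap: 0.0856
finger_force: 0.0
```

```bash
python3 - <<'E'
from h import *
p=b2w((-88,12)); print(togo([*p,.2],np.degrees(th)+90), togo([*p,.2],np.degrees(th)-90),env.get_state()['q'].round(1))
E
```

```text
(array([ 0.47, -8.48, -2.04]), np.float64(-22.51), array([ 0.4989, -0.2476,  0.1184]), np.float64(5.0)) (array([ 0.47, -8.48, -2.04]), np.float64(22.49), array([ 0.4989, -0.2476,  0.1184]), np.float64(5.0)) [ 30.1  24.3 -10.3 110.4   5.9  45.9 -68.4]
```

Emit:
arm_command(rows=[[0.06,-1,-0.5,0,0,0],[0.06,-1,-0.5,0,0,0],[0.06,-1,-0.5,0,0,0],[0.06,-1,-0.5,0,0,0],[0.06,-1,0,0,0,0],[0.06,-1,0,0,0,0],[0.06,-1,0,0,0,0],[0.05,-1,0,0,0,0]], jaw=0.3)

```text
time_s: 8.3
ee_pos: [0.4909, 0.0739, 0.1982]
orientation: [[0.996, 0.088, 0.001], [0.088, -0.996, 0.0], [0.001, 0.0, -1.0]]
contact_force: [0.8, 0.4, 0.4]
finger_gap: 0.0596
finger_force: 0.0
```

Emit:
arm_command(rows=[[0,-0.48,0,0,0,0],[0,0,0,0,0,-1],[0,0,0,0,0,-1],[0,0,0,0,0,-1],[0,0,0,0,0,-1],[0,0,0,0,0,-1],[0,0,0,0,0,-1],[0,0,0,0,0,-1]])

```text
time_s: 9.3
ee_pos: [0.4893, 0.0917, 0.198]
orientation: [[0.837, 0.548, 0.001], [0.548, -0.837, -0.0], [0.001, 0.0, -1.0]]
contact_force: [-0.9, -0.8, 0.8]
finger_gap: 0.06
finger_force: 0.0
```

Emit:
arm_command(rows=[[0,0,0,0,0,-1],[0,0,0,0,0,-1],[0,0,0,0,0,-1],[0,0,0,0,0,-1],[0,0,0,0,0,-1],[0,0,0,0,0,-1],[0,0,0,0,0,-1],[0,0,0,0,0,-1]])

```text
time_s: 10.3
ee_pos: [0.4893, 0.0918, 0.198]
orientation: [[0.419, 0.908, 0.001], [0.908, -0.419, -0.0], [0.0, 0.001, -1.0]]
contact_force: [0.5, -0.7, -0.3]
finger_gap: 0.0595
finger_force: 0.0
```

Emit:
arm_command(rows=[[0,0,0,0,0,-1],[0,0,0,0,0,-1],[0,0,0,0,0,-1],[0,0,0,0,0,-1],[0,0,0,0,0,-1],[0,0,0,0,0,-1],[0,0,0,0,0,-1],[0,0,0,0,0,-0.5]])

```text
time_s: 11.3
ee_pos: [0.4894, 0.0918, 0.198]
orientation: [[-0.09, 0.996, 0.0], [0.996, 0.09, -0.0], [-0.0, 0.0, -1.0]]
contact_force: [0.2, -0.0, -0.5]
finger_gap: 0.06
finger_force: 0.0
```

```bash
python3 - <<'E'
from h import *
p=b2w((-88,12)); print(togo([*p,.112],np.degrees(th)+90),env.get_state()['finger_gap'])
shot('top','top2');print([find('top',l) for l in('bolt_knob','nut_tub')],tubyaw(),w2b(find('top','nut_tub')[0][1]))
E
```

```text
(array([ 0.  , -0.03,  2.15]), np.float64(0.02), array([0.4894, 0.0918, 0.198 ]), np.float64(95.1)) 0.05998197457718527
[[], [(0.9, [0.6104, -0.2456, -0.0014])]] (0.68, (608, -247), (122, 181), 6.0) [   4.  -334.9]
```

Emit:
arm_command(rows=[[0,0,0.5,0,0,0],[0,0,0.5,0,0,0],[0,0,0.5,0,0,0],[0,0,0.4,0,0,0],[0,0,0.15,0,0,0],[0,0,0,0,0,0],[0,0,0,0,0,0],[0,0,0,0,0,0]])

```text
time_s: 12.55
ee_pos: [0.4902, 0.0922, 0.1167]
orientation: [[-0.089, 0.996, 0.001], [0.996, 0.089, 0.0], [-0.0, 0.001, -1.0]]
contact_force: [0.2, 0.2, 0.4]
finger_gap: 0.0598
finger_force: 0.0
```

Emit:
arm_command(rows=[[0,0,0,0,0,0],[0,0,0,0,0,0],[0,0,0,0,0,0],[0,0,0,0,0,0],[0,-0.1,0,0,0,0],[0,-0.1,0,0,0,0],[0,0,0,0,0,0],[0,0,0,0,0,0]], jaw=1)

```text
time_s: 13.55
ee_pos: [0.4819, 0.0913, 0.1163]
orientation: [[-0.089, 0.996, -0.0], [0.996, 0.089, -0.0], [-0.0, -0.0, -1.0]]
contact_force: [-0.2, -0.5, 3.4]
finger_gap: 0.0158
finger_force: 59.0
```

Emit:
arm_command(rows=[[0,-0.13,0,0,0,0],[0,-0.13,0,0,0,0],[0,-0.13,0,0,0,0],[0,-0.13,0,0,0,0],[0,-0.08,0,0,0,0],[0,0,0,0,0,0],[0,0,0,0,0,0],[0,0,0,0,0,0]])

```text
time_s: 14.55
ee_pos: [0.4574, 0.0894, 0.1163]
orientation: [[-0.089, 0.996, -0.001], [0.996, 0.089, -0.0], [-0.0, -0.001, -1.0]]
contact_force: [-1.3, -0.3, 7.0]
finger_gap: 0.0158
finger_force: 59.4
```

```bash
python3 - <<'E'
from h import *
s=env.get_state(); print(w2b(s['ee_pos']))
im=shot('scene','scene2');print([find('scene',l) for l in('bolt_knob','gate_edge')])
cv2.imwrite('pics/s2c.png',cv2.resize(im[200:340,200:400,::-1],None,fx=4,fy=4))
E
```

```text
[-118.8   12.3]
[[(0.64, [0.4574, 0.088, 0.1156]), (0.64, [0.5753, 0.0901, 0.001])], [(0.64, [0.51, 0.0837, 0.0511])]]
```

View pics/s2c.png

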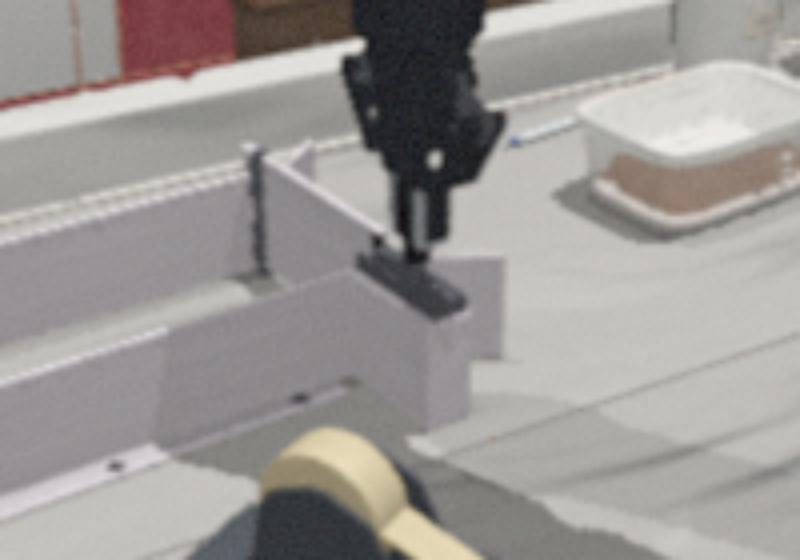

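The pinched knob at (415,255) in the crop is now near x = -119 mm, so the bolt is drawn by about 31–33 mm. I'll pull slightly further, release, and rise.

Emit:
arm_command(rows=[[0,-0.05,0,0,0,0],[0,-0.05,0,0,0,0],[0,0,0,0,0,0],[0,0,0,0,0,0],[0,0,0,0,0,0],[0,0,0,0,0,0],[0,0,0,0,0,0],[0,0,0,0,0,0]])

```text
time_s: 15.7
ee_pos: [0.4539, 0.0891, 0.1163]
orientation: [[-0.089, 0.996, 0.0], [0.996, 0.089, 0.0], [0.0, 0.0, -1.0]]
contact_force: [-0.3, -0.5, 5.9]
finger_gap: 0.0157
finger_force: 59.3
```

Emit:
arm_command(rows=[[0,0,0,0,0,0],[0,0,0,0,0,0],[0,0,0,0,0,0],[0,0,0,0,0,0],[0,0,-0.4,0,0,0],[0,0,-0.6,0,0,0],[0,0,-0.6,0,0,0],[0,0,-0.4,0,0,0]], jaw=0.35)

```text
time_s: 16.7
ee_pos: [0.4545, 0.0892, 0.1981]
orientation: [[-0.089, 0.996, 0.002], [0.996, 0.089, 0.0], [-0.0, 0.002, -1.0]]
contact_force: [-0.1, -0.6, 0.5]
finger_gap: 0.0556
finger_force: 0.0
```

```bash
python3 - <<'E'
from h import *
p=b2w((4,-335-91-35)); print(p,togo([*p,.2],np.degrees(th)+90),env.get_state()['finger_gap'],w2b(env.get_state()['ee_pos']))
env.camera('scene'); print(find('scene','bolt_knob'),find('scene','nut_tub'),w2b(find('scene','nut_tub')[0][1]))
E
```

```text
[ 0.62157135 -0.37124966] (array([-11.84,   3.14,  -0.04]), np.float64(0.0), array([0.4545, 0.0892, 0.1981]), np.float64(95.1)) 0.05557734946640574 [-121.7   12.4]
[(0.66, [0.4545, 0.0895, 0.1136])] [(0.84, [0.6082, -0.2509, -0.0022])] [   1.3 -339.9]
```

Emit:
arm_command(rows=[[-0.98,0.26,0,0,0,0],[-0.98,0.26,0,0,0,0],[-0.98,0.26,0,0,0,0],[-0.98,0.26,0,0,0,0],[-0.98,0.26,0,0,0,0],[-0.98,0.26,0,0,0,0],[-0.98,0.26,0,0,0,0],[-0.98,0.26,0,0,0,0]])

```text
time_s: 17.9
ee_pos: [0.5643, -0.2171, 0.1946]
orientation: [[-0.089, 0.996, -0.002], [0.996, 0.089, 0.001], [0.001, -0.002, -1.0]]
contact_force: [-0.3, -0.3, 0.6]
finger_gap: 0.0555
finger_force: 0.0
```

Emit:
arm_command(rows=[[-0.98,0.26,0,0,0,0],[-0.98,0.26,0,0,0,0],[-1,0.27,0,0,0,0],[-1,0.27,0,0,0,0],[0,0,0.5,0,0,0],[0,0,0.7,0,0,0],[0,0,0.7,0,0,0],[0,0,0.4,0,0,0]])

```text
time_s: 18.9
ee_pos: [0.6194, -0.3682, 0.1006]
orientation: [[-0.09, 0.996, -0.005], [0.996, 0.09, 0.003], [0.003, -0.004, -1.0]]
contact_force: [-0.4, 0.1, -0.7]
finger_gap: 0.0555
finger_force: 0.0
```

```bash
python3 - <<'E'
from h import *
s=env.get_state();print(w2b(s['ee_pos']),s['ee_pos'],s['q'].round(0))
for c in('top','scene'):
    shot(c,c+'3'); f=find(c,'nut_tub');print([w2b(x[1]) for x in f],find(c,'date_stamp'),find(c,'tape_roll'))
print(tubyaw())
E
```

```text
[   2.1 -457.7] [ 0.61935365 -0.36816291  0.10064842] [ 42.  40. -23.  87.  18.  57.  19.]
[array([-64.8,   1.6])] [(0.68, [0.4363, -0.4013, -0.0007])] []
[array([   1.3, -339. ]), array([  7.2, 350. ])] [(0.66, [0.4357, -0.3968, -0.0007])] [(0.86, [0.5777, -0.4622, 0.0013])]
(0.62, (610, -248), (127, 185), 4.4)
```

View pics/scene3.png

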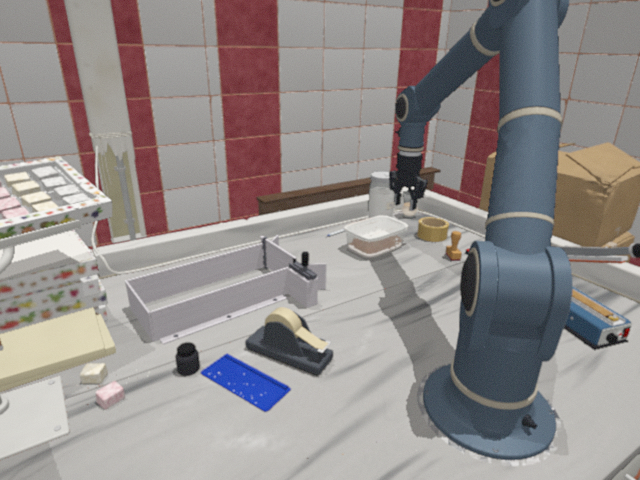

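The tub is square before the lane at about (2,-337) mm, with the gripper behind it at (410,190). I'll descend and push along the lane.

Emit:
arm_command(rows=[[0,0,0.5,0,0,0],[0,0,0.5,0,0,0],[0,0,0.4,0,0,0],[0,0,0,0,0,0],[0.2,0,0,0,0,0],[0.2,0,0,0,0,0],[0.2,0,0,0,0,0],[0.2,0,0,0,0,0]])

```text
time_s: 20.35
ee_pos: [0.6182, -0.3391, 0.0489]
orientation: [[-0.088, 0.996, 0.001], [0.996, 0.088, -0.002], [-0.002, 0.001, -1.0]]
contact_force: [0.5, -3.2, 0.9]
finger_gap: 0.0556
finger_force: 1.5
```

Emit:
arm_command(rows=[[0.25,0,0,0,0,0],[0.25,0,0,0,0,0],[0.25,0,0,0,0,0],[0.25,0,0,0,0,0],[0.25,0,0,0,0,0],[0.25,0,0,0,0,0],[0.25,0,0,0,0,0],[0.25,0,0,0,0,0]])

```text
time_s: 21.35
ee_pos: [0.6113, -0.2586, 0.0486]
orientation: [[-0.088, 0.996, 0.001], [0.996, 0.088, -0.001], [-0.001, 0.001, -1.0]]
contact_force: [0.8, -5.1, 4.8]
finger_gap: 0.0556
finger_force: 2.7
```

Emit:
arm_command(rows=[[0.25,0,0,0,0,0],[0.25,0,0,0,0,0],[0.25,0,0,0,0,0],[0.25,0,0,0,0,0],[0.25,0,0,0,0,0],[0.25,0,0,0,0,0],[0,0,0,0,0,0],[0,0,0,0,0,0]])

```text
time_s: 22.35
ee_pos: [0.6049, -0.1971, 0.0474]
orientation: [[-0.089, 0.996, -0.002], [0.996, 0.089, 0.002], [0.002, -0.002, -1.0]]
contact_force: [-0.2, -0.3, 0.5]
finger_gap: 0.0556
finger_force: 0.0
```

```bash
python3 - <<'E'
from h import *
s=env.get_state();print(w2b(s['ee_pos']),s['ee_pos'])
for c in('top','scene'):
    shot(c,c+'4'); f=find(c,'nut_tub');print([w2b(x[1]) for x in f])
print(tubyaw())
E
```

```text
[   2.8 -286. ] [ 0.60488698 -0.19706747  0.04740065]
[array([   3.7, -185.4])]
[array([   5.6, -183.5])]
(0.92, (597, -95), (125, 180), 4.0)
```

Emit:
arm_command(rows=[[0.22,0,0,0,0,0],[0.22,0,0,0,0,0],[0.22,0,0,0,0,0],[0.22,0,0,0,0,0],[0.22,0,0,0,0,0],[0.22,0,0,0,0,0],[0.22,0,0,0,0,0],[0.22,0,0,0,0,0]])

```text
time_s: 23.6
ee_pos: [0.5994, -0.1281, 0.0481]
orientation: [[-0.089, 0.996, 0.0], [0.996, 0.089, -0.0], [-0.0, 0.0, -1.0]]
contact_force: [1.1, -1.1, -0.2]
finger_gap: 0.0554
finger_force: 0.8
```

Emit:
arm_command(rows=[[0.2,0,0,0,0,0],[0.2,0,0,0,0,0],[0.2,0,0,0,0,0],[0.2,0,0,0,0,0],[0.2,0,0,0,0,0],[0.2,0,0,0,0,0],[0.2,0,0,0,0,0],[0,0,0,0,0,0]])

```text
time_s: 24.6
ee_pos: [0.5938, -0.0778, 0.048]
orientation: [[-0.084, 0.996, -0.002], [0.996, 0.084, -0.006], [-0.006, -0.002, -1.0]]
contact_force: [-0.5, -10.2, 0.3]
finger_gap: 0.0556
finger_force: 5.1
```

```bash
python3 - <<'E'
from h import *
s=env.get_state();print(w2b(s['ee_pos']),s['ee_pos'])
for c in('top','scene'):
    shot(c,c+'5'); f=find(c,'nut_tub');print([w2b(x[1]) for x in f])
print(tubyaw(),find('scene','gate_edge'))
E
```

```text
[   2.3 -166.3] [ 0.59381111 -0.0778172   0.04796145]
[]
[array([  1.4, -64.7]), array([  5.5, 348.4])]
(0.89, (588, 28), (125, 172), 3.3) [(0.98, [0.5422, 0.1834, 0.0504])]
```

View pics/scene5.png

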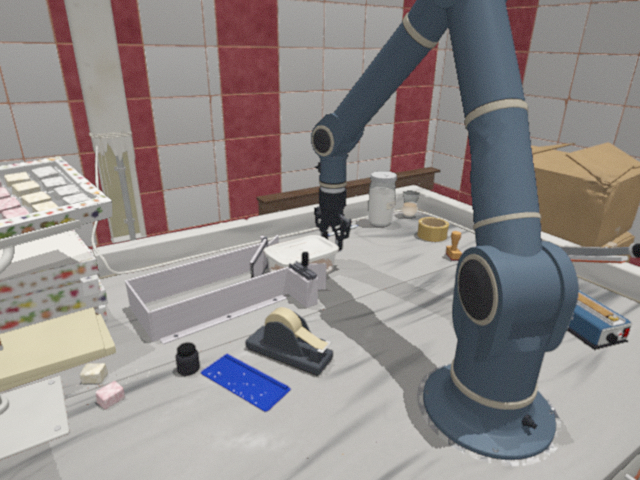

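The tub's nose is in the opening and the leaf is about half open, at (262,255). The push takes 10 N and the tub has turned by about 1.8°, because the leaf bears near the hinge side. I'll back off slightly, shift the fingers towards the hinge side, and continue.

Emit:
arm_command(rows=[[-0.35,0,0,0,0,0],[-0.15,0.15,0,0,0,0],[0,0.2,0,0,0,0],[0.1,0,0,0,0,0],[0.2,0,0,0,0,0],[0.2,0,0,0,0,0],[0.15,0,0,0,0,0],[0.15,0,0,0,0,0]])

```text
time_s: 25.9
ee_pos: [0.6055, -0.0694, 0.0479]
orientation: [[-0.087, 0.996, -0.006], [0.996, 0.086, -0.013], [-0.013, -0.007, -1.0]]
contact_force: [-5.9, -22.0, 6.2]
finger_gap: 0.0558
finger_force: 10.9
```

Emit:
arm_command(rows=[[0.15,0,0,0,0,0],[0.15,0,0,0,0,0],[0.15,0,0,0,0,0],[0.15,0,0,0,0,0],[0.15,0,0,0,0,0],[0.15,0,0,0,0,0],[0.15,0,0,0,0,0],[0.15,0,0,0,0,0]])

```text
time_s: 26.9
ee_pos: [0.6037, -0.015, 0.0482]
orientation: [[-0.088, 0.996, 0.0], [0.996, 0.088, -0.005], [-0.005, -0.0, -1.0]]
contact_force: [0.2, -8.4, 0.9]
finger_gap: 0.0552
finger_force: 4.2
```

```bash
python3 - <<'E'
from h import *
s=env.get_state();print(w2b(s['ee_pos']),s['ee_pos'])
for c in('top','scene'):
    shot(c,c+'6'); f=find(c,'nut_tub');print([w2b(x[1]) for x in f])
print(tubyaw(),[w2b(x[1]) for x in find('scene','gate_edge')])
E
```

```text
[  17.7 -104.6] [ 0.60371199 -0.01499801  0.04819291]
[array([-1.8, -1.8])]
[array([-5. , -2.3])]
(0.75, (574, 92), (129, 173), 9.1) [array([ 39.3, 134.1])]
```

Emit:
arm_command(rows=[[-0.2,-0.15,0,0,0,0],[0.1,-0.2,0,0,0,0],[0.15,0,0,0,0,0],[0.15,0,0,0,0,0],[0.15,0,0,0,0,0],[0.15,0,0,0,0,0],[0.15,0,0,0,0,0],[0.15,0,0,0,0,0]])

```text
time_s: 28.2
ee_pos: [0.5854, 0.0165, 0.0479]
orientation: [[-0.088, 0.996, -0.002], [0.996, 0.088, -0.004], [-0.004, -0.002, -1.0]]
contact_force: [-1.1, -6.4, 1.6]
finger_gap: 0.0555
finger_force: 3.4
```

Emit:
arm_command(rows=[[0.2,0,0,0,0,0],[0.2,0,0,0,0,0],[0.2,0,0,0,0,0],[0.2,0,0,0,0,0],[0.2,0,0,0,0,0],[0.2,0,0,0,0,0],[0.2,0,0,0,0,0],[0.2,0,0,0,0,0]])

```text
time_s: 29.2
ee_pos: [0.5797, 0.0811, 0.0479]
orientation: [[-0.089, 0.996, -0.002], [0.996, 0.089, -0.003], [-0.003, -0.002, -1.0]]
contact_force: [-1.2, -5.4, 1.2]
finger_gap: 0.0554
finger_force: 2.8
```

```bash
python3 - <<'E'
from h import *
s=env.get_state();print(w2b(s['ee_pos']),s['ee_pos'])
for c in('top','scene'):
    im=shot(c,c+'7'); f=find(c,'nut_tub');print([w2b(x[1]) for x in f])
    if c=='top': cv2.imwrite('pics/t7c.png',cv2.resize(im[170:310,140:340,::-1],None,fx=4,fy=4))
print(tubyaw(),[w2b(x[1]) for x in find('scene','gate_edge')])
E
```

```text
[ 2.2 -6.8] [0.57965237 0.08106294 0.04791176]
[array([ 2.2, 95. ]), array([ 64.2, 138. ])]
[array([ 0.4, 96. ])]
(0.84, (567, 195), (124, 151), 7.1) [array([ 62.7, 140. ])]
```

View pics/t7c.png

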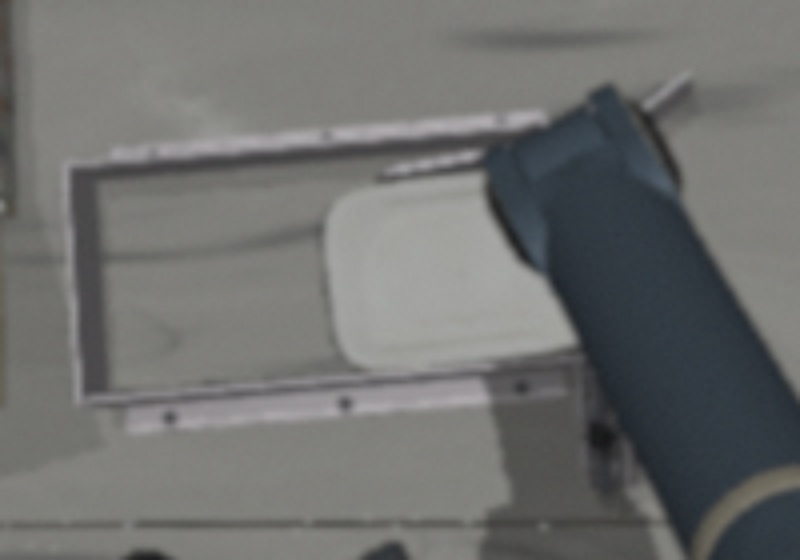

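The tub is in the lane at about y = 96 mm, with the leaf lying along its far side at (430,160) in the crop. I'll push the remaining ~160 mm, then lift out.

Emit:
arm_command(rows=[[0.25,0,0,0,0,0],[0.25,0,0,0,0,0],[0.25,0,0,0,0,0],[0.25,0,0,0,0,0],[0.25,0,0,0,0,0],[0.25,0,0,0,0,0],[0.25,0,0,0,0,0],[0.25,0,0,0,0,0]])

```text
time_s: 30.5
ee_pos: [0.573, 0.1614, 0.0479]
orientation: [[-0.088, 0.996, -0.001], [0.996, 0.088, -0.002], [-0.002, -0.002, -1.0]]
contact_force: [-1.6, -3.6, 1.3]
finger_gap: 0.0554
finger_force: 2.4
```

Emit:
arm_command(rows=[[0.25,0,0,0,0,0],[0.25,0,0,0,0,0],[0.25,0,0,0,0,0],[0.25,0,0,0,0,0],[0.25,0,0,0,0,0],[0.25,0,0,0,0,0],[0.25,0,0,0,0,0],[0.2,0,0,0,0,0]])

```text
time_s: 31.5
ee_pos: [0.5669, 0.2414, 0.0483]
orientation: [[-0.089, 0.996, 0.001], [0.996, 0.089, 0.002], [0.001, 0.001, -1.0]]
contact_force: [0.2, -3.1, -0.4]
finger_gap: 0.0555
finger_force: 1.1
```

```bash
python3 - <<'E'
from h import *
s=env.get_state();print(w2b(s['ee_pos']),s['ee_pos'])
for c in('top','scene'):
    im=shot(c,c+'8'); f=find(c,'nut_tub');print([w2b(x[1]) for x in f])
print(tubyaw(),[w2b(x[1]) for x in find('scene','gate_edge')])
E
```

```text
[  3.7 154.1] [0.56692511 0.24138281 0.04828119]
[array([  3.8, 256.9])]
[array([  5.6, 255.1])]
(0.73, (556, 362), (123, 138), 5.4) [array([-60.1,  30. ])]
```

Emit:
arm_command(rows=[[-0.12,0,0,0,0,0],[0,0,-0.5,0,0,0],[0,0,-0.6,0,0,0],[0,0,-0.6,0,0,0],[0,0,-0.6,0,0,0],[0,0,-0.6,0,0,0],[0,0,-0.6,0,0,0],[0,0,-0.3,0,0,0]])

```text
time_s: 32.8
ee_pos: [0.5678, 0.2356, 0.2029]
orientation: [[-0.089, 0.996, 0.004], [0.996, 0.089, 0.002], [0.001, 0.004, -1.0]]
contact_force: [-0.2, -0.3, -1.1]
finger_gap: 0.0555
finger_force: 0.0
```

```bash
python3 - <<'E'
from h import *
for c in('top','scene'):
    im=shot(c,c+'9'); f=find(c,'nut_tub');print([w2b(x[1]) for x in f],[w2b(x[1]) for x in find(c,'gate_edge')],[w2b(x[1]) for x in find(c,'bolt_knob')])
cv2.imwrite('pics/s9c.png',cv2.resize(im[180:350,110:350,::-1],None,fx=3,fy=3))
p=b2w((-122.5,12)); print(togo([*p,.117],np.degrees(th)+90))
E
```

```text
[array([  4.2, 253.9]), array([74.4, -1.6])] [array([-62.9,   0.1])] [array([-118.3,   16.1])]
[array([  3.2, 256.4])] [array([-66.2,  -0.5])] [array([-120.6,   15.1]), array([ -44.4, -547. ])]
(array([-3.39, -3.13,  2.06]), np.float64(0.0), array([0.5666, 0.2348, 0.1991]), np.float64(95.1))
```

View pics/s9c.png

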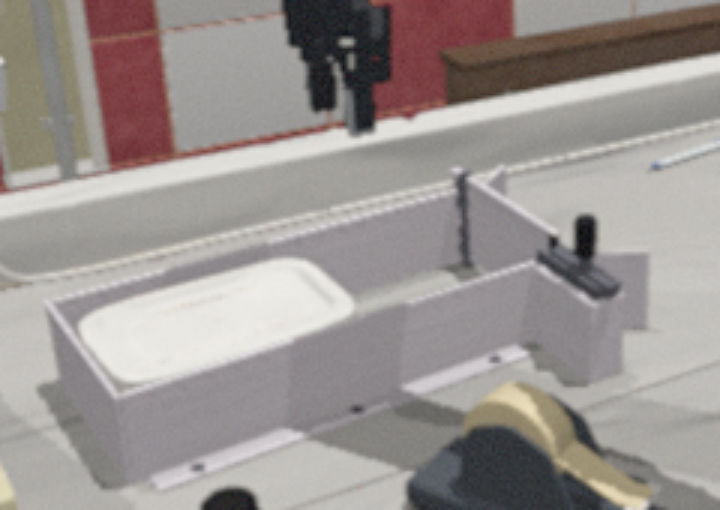

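The tub lies in the bay at y ≈ 255 mm. The leaf is shut behind it, and the knob at (585,235) is still drawn. Now I'll pinch the knob again.

Emit:
arm_command(rows=[[-0.57,-0.53,0,0,0,0],[-0.57,-0.52,0,0,0,0],[-0.57,-0.52,0,0,0,0],[-0.56,-0.52,0,0,0,0],[-0.56,-0.52,0,0,0,0],[-0.56,-0.52,0,0,0,0],[0,0,0,0,0,0],[0,0,0.2,0,0,0]])

```text
time_s: 34.2
ee_pos: [0.4552, 0.0896, 0.1923]
orientation: [[-0.089, 0.996, 0.002], [0.996, 0.089, 0.001], [0.001, 0.002, -1.0]]
contact_force: [-0.7, -0.4, 0.6]
finger_gap: 0.0558
finger_force: 0.0
```

Emit:
arm_command(rows=[[0,0,0.4,0,0,0],[0,0,0.5,0,0,0],[0,0,0.5,0,0,0],[0,0,0.4,0,0,0],[0,0,0,0,0,0],[0,0,0,0,0,0],[0,0,0,0,0,0],[0,0,0,0,0,0]])

```text
time_s: 35.2
ee_pos: [0.4547, 0.089, 0.1206]
orientation: [[-0.088, 0.996, 0.001], [0.996, 0.088, 0.0], [-0.0, 0.001, -1.0]]
contact_force: [1.2, 0.2, -0.5]
finger_gap: 0.0558
finger_force: 0.0
```

Emit:
arm_command(rows=[[0,0,0,0,0,0],[0,0,0,0,0,0],[0,0,0,0,0,0],[0,0,0,0,0,0],[0,0,0,0,0,0],[0,0,0,0,0,0],[0,0,0,0,0,0],[0,0,0,0,0,0]], jaw=1)

```text
time_s: 36.2
ee_pos: [0.4546, 0.0889, 0.1205]
orientation: [[-0.089, 0.996, 0.0], [0.996, 0.089, -0.0], [-0.0, 0.0, -1.0]]
contact_force: [-0.6, -0.5, 5.7]
finger_gap: 0.0153
finger_force: 58.5
```

```bash
python3 - <<'E'
from h import *
s=env.get_state();print(w2b(s['ee_pos']),s['ee_pos'],s['finger_gap'],s['contact_force'])
E
```

```text
[-121.7   12.1] [0.45456351 0.08893547 0.12046807] 0.01531015096990326 [-0.57702437 -0.52028779  5.71387785]
```

Emit:
arm_command(rows=[[0,0.15,0,0,0,0],[0,0.15,0,0,0,0],[0,0.15,0,0,0,0],[0,0.15,0,0,0,0],[0,0.15,0,0,0,0],[0,0.1,0,0,0,0],[0,0,0,0,0,0],[0,0,0,0,0,0]])

```text
time_s: 37.2
ee_pos: [0.4873, 0.0915, 0.1204]
orientation: [[-0.088, 0.996, -0.002], [0.996, 0.088, -0.001], [-0.001, -0.002, -1.0]]
contact_force: [-4.4, -1.1, 8.3]
finger_gap: 0.0153
finger_force: 59.0
```

Emit:
arm_command(rows=[[0,0.03,0,0,0,0],[0,0.03,0,0,0,0],[0,0.03,0,0,0,0],[0,0,0,0,0,0],[0,0,0,0,0,0],[0,0,0,0,0,0],[0,0,0,0,0,0],[0,0,0,0,0,0]])

```text
time_s: 38.2
ee_pos: [0.4876, 0.0915, 0.1203]
orientation: [[-0.089, 0.996, -0.009], [0.996, 0.089, -0.004], [-0.003, -0.009, -1.0]]
contact_force: [-12.8, -1.6, 18.3]
finger_gap: 0.0152
finger_force: 60.0
```

The push stalls with rising force after 33 mm of travel, so the bolt is at its stop. I'll release and rise.

Emit:
arm_command(rows=[[0,-0.05,0,0,0,0],[0,0,0,0,0,0],[0,0,0,0,0,0],[0,0,0,0,0,0],[0,0,-0.4,0,0,0],[0,0,-0.6,0,0,0],[0,0,-0.6,0,0,0],[0,0,-0.6,0,0,0]], jaw=0.4)

```text
time_s: 39.2
ee_pos: [0.4901, 0.0923, 0.21]
orientation: [[-0.089, 0.996, 0.001], [0.996, 0.089, 0.0], [0.0, 0.001, -1.0]]
contact_force: [0.9, 0.3, -0.8]
finger_gap: 0.0514
finger_force: 0.0
```

```bash
python3 - <<'E'
from h import *
for c in('top','scene'):
    im=shot(c,c+'10'); print([[w2b(x[1]) for x in find(c,l)] for l in('nut_tub','gate_edge','bolt_knob')])
cv2.imwrite('pics/s10c.png',cv2.resize(im[180:350,110:350,::-1],None,fx=3,fy=3))
E
```

```text
[[array([  5.5, 255.1])], [], [array([ -42.1, -549.6])]]
[[array([  5.8, 256.6])], [array([-66. ,  -5.1])], [array([-90.5,   9.1])]]
```

View pics/s10c.png

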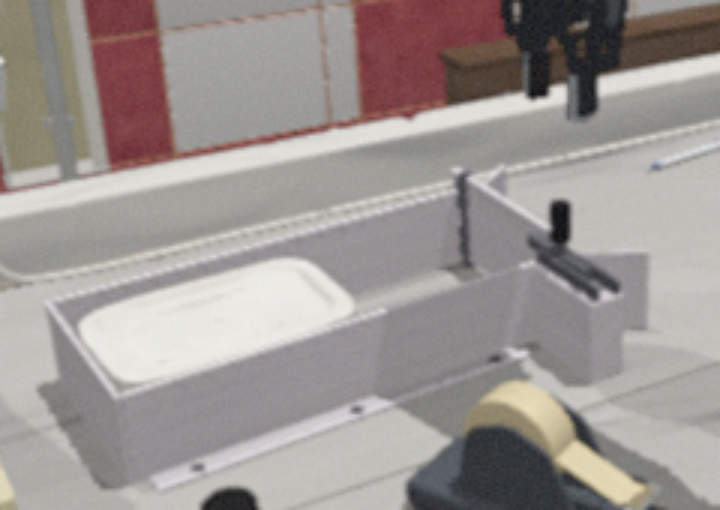

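The knob at (560,220) is home, near x = -88 to -90 mm. The leaf is shut, the tub is at (5.5,256) mm, and the gripper is clear, so I'm handing it in.

```bash
python3 -c "
from bench import env
print(env.job_done())"
```

```text
the job is handed in; nothing more can be done
None
```

I handed the job in with the tub in the bay at y ≈ 256 mm, the gate shut behind it, the bolt pushed home to its stop and the gripper clear of everything; no verdict came back.

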